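# Reject into the sprung-cover scrap box

### The job

The orange-brown wooden offcut lying on the bench is a reject: put it into the rear compartment of the green scrap box, reaching in under the cover that leans over it, and let go. Then press the cover down until its spring catch snaps and holds it fully shut, without forcing it, and leave the other things where they are.

Things in the scene. Friction and masses are not known exactly. Their poses are not given: they have to be found in the camera images.
- reject: orange-brown wooden block 90 x 45 x 22 mm (x, y, z), about 60 g, lying flat on the bench to the left of the box; origin at the centre of its underside, x along its length
- scrap_box: green sheet-metal box fixed to the bench, 260 mm deep (x) x 210 wide (y) x 85 high, walls and floor 5 mm; origin at the centre of its underside, x to the back (hinge side), z up. A divider 50 mm high at x = -25 mm parts a front compartment (x -125 to -28) from a rear one (x -22 to +125, y -100 to +100). A spring catch is outside on the front wall
- rear_floor (a point): centre of the rear compartment's floor, 5 mm above the bench; box axes
- cover (a joint): angle of the box's hinged grey cover, rad: 0 = shut, 0.95 = fully open (stop). A spring holds it at 0.95, leaning over the rear compartment, front edge about 310 mm above the bench. It stays shut only once the catch at its front lip has snapped (8 to 12 N down at the front edge, in the last 10 mm of travel); else it springs open again
- cover_hinge (a point): middle of the cover's hinge line, at the back of the box (x = +130, z = 87 mm in the box's frame); axes move with the cover. The cover is a flat sheet 280 mm long from hinge to front edge (-x), 214 wide, 4 thick, its upper face 5 mm above the hinge line, with a 33 mm lip down at the front edge
- cover_press (a point): point on the cover's upper face in the middle of its width, 255 mm from the hinge, 25 mm from the front edge; axes move with the cover: z out of the upper face, x towards the hinge
- dark_offcut: dark wooden offcut 50 x 50 x 18 mm lying in the front compartment, to be left there; origin at the centre of its underside
- wax_tin: round wax tin with a red lid, 77 mm across, 39 mm high, bystander to the right of the box; origin at the centre of its underside
- tape_measure: yellow tape measure 73 x 38 x 66 mm, bystander to the right of the box; origin at the centre of its underside
- nail_jar: clear jar of nails, 66 mm across, 68 mm high, bystander behind the box on the left; origin at the centre of its underside

How it is judged (in metres and radians):
On the way, in this order (a step that is already met when the one before it is completed fails the run):
1. the orange-brown offcut lies released in the rear compartment while the cover is still open (x of reject in the frame of scrap_box between -0.005 and 0.115 m and y of reject in the frame of scrap_box between -0.095 and 0.095 m and z of reject in the frame of scrap_box between 0 and 0.04 m and linear speed of reject below 0.03 m/s and contact force between the fingers and reject below 0.1 N and value of joint cover above 0.5 rad), for 0.2 s.
2. the cover is pressed shut (value of joint cover below 0.02 rad), for 0.1 s.
At the end, for the whole second after the job is handed in: The orange-brown offcut lies at rest in the rear compartment (its centre at x -5 to +115 mm and within 95 mm of the middle in the box's frame, its origin less than 40 mm above the bench), and the cover stays shut by itself (joint below 0.02 rad) (x of reject in the frame of scrap_box between -0.005 and 0.115 m and y of reject in the frame of scrap_box between -0.095 and 0.095 m and z of reject in the frame of scrap_box between 0 and 0.04 m and linear speed of reject below 0.03 m/s and value of joint cover below 0.02 rad and velocity of joint cover below 0.05 rad/s); the robot touches nothing.
It fails at once if the wax tin is moved more than 30 mm (distance of wax_tin from where it was at the start of the episode above 0.03 m).
It fails at once if the tape measure is moved more than 30 mm (distance of tape_measure from where it was at the start of the episode above 0.03 m).
It fails at once if the nail jar is moved more than 30 mm (distance of nail_jar from where it was at the start of the episode above 0.03 m).
It fails at once if the dark offcut is moved more than 30 mm (distance of dark_offcut from where it was at the start of the episode above 0.03 m).
It fails at once if the cover is forced: the robot presses on the box or its cover with more than 60 N (contact force between any of the fingers, the arm and scrap_box above 60 N).
It also fails if it takes over 58 s, if anything falls off the work surface, if the arm or the gripper's body presses on something with over 40 N, if the wrist force passes 120 N, or if a joint passes its speed limit or range.

### The arm

A 6-joint arm with a two-finger parallel gripper is mounted at the origin on a cart in front of the work surface, level with it; the furniture and walls round the work are solid. World frame = base frame: x ahead of the robot, y to its left, z up, the work surface at z = 0. Lengths are in m, angles in degrees, forces in N, time in s.
With the tool pointing down it reaches from about 0.25 to 0.725 m from the base axis. Payload 9.7 kg.
Tool frame: the origin (TCP) lies between the finger pads; the fingertips stand 19 mm ahead of it and the grasp point (between the pads) is the TCP; z points along the fingers, y is the line along which they close (so a half turn about z gives the same grasp; the last joint's range is limited). The gripper opens to 85 mm and grips with 20 to 120 N. Pads are 22 mm wide; open, the fingers measure 114 mm over their backs; the gripper's body (76 mm by 85 mm) begins 54 mm behind the grasp point. The pads swing forward as they close: fully open they stand 13 mm farther back than shut.
Start: joints at [-65.546, 4.979, 10.078, 95.1, 0, 90], TCP at [0.228, -0.501, 0.25] pointing down, gripper open.
Joint ranges: [-179.16, 179.16], [-48.56, 103.87], [-65.8, 70.77], [-126.05, 130.52], [-82.76, 87.17], [-180, 180]. Speed limits (degrees/s): [127.2, 127.2, 147.25, 180, 180, 180].

### API

Orientations are given as [roll, pitch, yaw] about the fixed x, y, z axes, in that order (R = Rz(yaw) Ry(pitch) Rx(roll)).
In Python, from workcell import bot gives the robot as it stands. The module is installed in compiled form; this text tells all that it offers.
- The arm moves only by the shell command python3 -m crank 'ROWS' [OPENING] [FORCE]. ROWS is JSON, a list that holds one entry, the list of rows, each a list of 6 numbers: the shift along the world's x, y, z as a fraction of full scale, then the turn, a rotation vector about the world's x, y, z as a fraction of full scale. In form: [[[x, y, z, wx, wy, wz], ...]]. A call has 1 to 20 rows; each row shifts and turns the commanded pose from where the row before left it; what a row does not reach is not made up. Full scale, the value 1, is 20 mm for a shift and 0.12 rad for a turn. A row lasts 1/12 s, in which the tool goes at most 41.7 mm and 7.16 degrees, less where a joint would pass 70% of its speed; a pose out of reach is approached as far as the arm can. A call with a number of a shift or a turn outside -1 to 1 is refused whole. A call with a gripper value outside its range is refused whole. OPENING is the opening, from 0 (shut) to 1 (fully open), set as the call begins (- or left out, the last holds). The fingers move at their own pace and stop on an object; FORCE is the grip in N (left out, the last holds). Time passes only in rows, so rows that do not move let the fingers close. It gives the time, the measured TCP pose, the force, the opening and the grip force at its end, in the units of the state.
- bot.get_obs(): the state, without advancing time (a new reading comes with each control period).
- bot.camera(name): name is "scene" or "top" or "wrist"; returns the picture (420x560x3 uint8, red, green, blue); there is no depth.
- bot.camera_model(name): a dict with "vertical_fov" (degrees; the focal length in pixels is half the picture's height over the tangent of half this angle, whatever the lens; pixels are square), "cx", "cy" (the principal point, pixels), "R" (3x3) and "t" (3): a world point X has camera coordinates R X + t. Camera axes: x right, y down, z forward; pixel columns grow to the right and rows downward; lengths in m; the calibration is good to about 2 mm. A picture is of the moment at which its call begins: read the wrist's pose just before it. camera_model takes no time and is no camera call; for the wrist camera it gives the pose at the moment of the call.
- bot.job_done(): hands the job in; it is judged then, once.
The state is a dict: "time": time; "q": joint angles; "qd": joint speeds; "joint_efforts": joint torques, N m; "ee_pos": TCP position; "tcp_rot": TCP orientation; "wrist_force": force on the tool from outside, world axes, zero at the start; "torque": the same for the moment, N m; "opening": finger opening in m; "grasp_force": force on a finger pad.
Only numpy, scipy, OpenCV 4.12 (cv2) and the standard library are available. Lean on these libraries where they do the work, as an engineer would, in place of code of your own. Each camera call takes 0.05 s, during which the arm holds its last target. There are 200 camera calls.

## Working session

There is one attempt and no reset: what is moved stays moved. The work goes in short steps, Python scripts to look and compute and a shell command to move; the robot and the scene stay as the last step left them, time stands still between calls to the robot, and variables do not carry over. Pictures are saved under pics/ and viewed, at most 10 in all, crops included, and the job is handed in when it is done.

```bash
mkdir -p pics; python3 - <<'E'
from workcell import bot
import cv2, numpy as np
o=bot.get_obs(); print(o)
ims=[]
for n in ("scene","top"):
    im=bot.camera(n); cv2.imwrite(f"pics/{n}0.png",im[:,:,::-1]); print(n,bot.camera_model(n))
E
```

```text
{'time': 0.0, 'q': array([-6.55452209e+01,  5.01190030e+00,  1.00344833e+01,  9.50994402e+01,
       -1.75929213e-03,  8.99995446e+01]), 'qd': array([-0.11520608, -0.09605525, -0.15580437,  0.02465601, -0.05835107,
        0.08043413]), 'joint_efforts': array([ 4.95183958e-04, -5.20389819e+01,  4.64805400e+01,  1.63322745e-02,
        1.36851977e-04, -2.29417441e-05]), 'ee_pos': array([ 0.2275952 , -0.50047817,  0.24957563]), 'tcp_rot': array([-1.79923143e+02,  1.75867971e-03,  2.44552368e+01]), 'wrist_force': array([0.10083471, 0.14962588, 0.23884991]), 'torque': array([ 0.00535086,  0.06590751, -0.01245102]), 'grasp_force': 0.0, 'opening': 0.08576563093282588}
scene {'vertical_fov': 50.33136006249685, 'cx': 280.4914657168822, 'cy': 211.71954015051062, 'R': array([[ 0.6011397 , -0.79896707,  0.01681336],
       [-0.45650477, -0.36058897, -0.81337506],
       [ 0.6559226 ,  0.48127666, -0.58149662]]), 't': array([-0.56812133,  0.18678243,  0.92693979])}
top {'vertical_fov': 53.34042917780474, 'cx': 276.5371451707996, 'cy': 209.10147276376645, 'R': array([[-0.51077548, -0.85970656, -0.00361021],
       [-0.84114325,  0.5006058 , -0.20462614],
       [ 0.17772573, -0.10148131, -0.97883355]]), 't': array([-0.00867201,  0.62086176,  1.06409484])}
```

View pics/scene0.png

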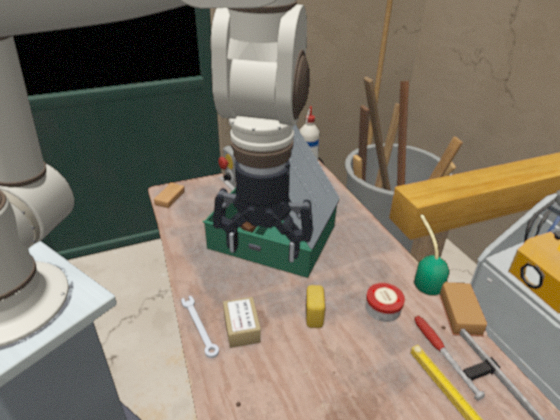

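View pics/top0.png

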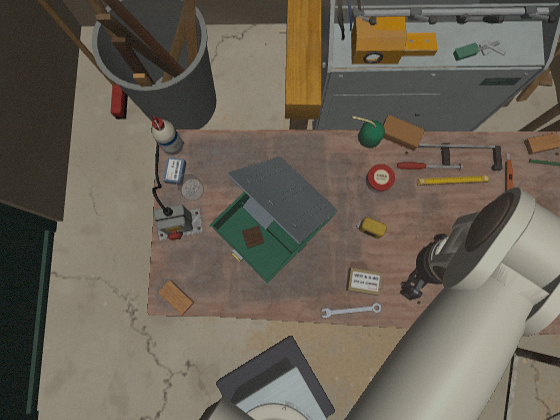

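```bash
cat > h.py <<'E'
import numpy as np, cv2
from workcell import bot
def K(m): return 210/np.tan(np.radians(m["vertical_fov"]/2))
def ray(m,u,v,z):
    R,t=np.array(m["R"]),np.array(m["t"]); C=-R.T@t
    d=R.T@np.array([(u-m["cx"])/K(m),(v-m["cy"])/K(m),1]); return C+d*(z-C[2])/d[2]
def proj(m,X):
    c=np.array(m["R"])@np.array(X)+np.array(m["t"]); return c[:2]/c[2]*K(m)+[m["cx"],m["cy"]]
E
python3 - <<'E'
from h import *
m=bot.camera_model("top"); im=cv2.imread("pics/top0.png")
a=cv2.resize(im[140:315,145:345],None,fx=3,fy=3,interpolation=cv2.INTER_CUBIC)
s=cv2.imread("pics/scene0.png"); b=cv2.resize(s[110:280,140:360],None,fx=2.5,fy=2.5,interpolation=cv2.INTER_CUBIC)
cv2.imwrite("pics/a.png",a); cv2.imwrite("pics/b.png",b)
h=cv2.cvtColor(im,cv2.COLOR_BGR2HSV); print(h[297,176],h[240,240],h[262,240])
for n,lo,hi,z in (("orange",(5,90,90),(18,255,255),.022),("green",(60,80,30),(90,255,255),.085)):
    k=cv2.inRange(h,lo,hi)
    for c in cv2.findContours(k,0,2)[0]:
        if cv2.contourArea(c)>200:
            r=cv2.minAreaRect(c); p=[ray(m,*q,z)[:2].round(3).tolist() for q in cv2.boxPoints(r)]
            print(n,cv2.contourArea(c),r,p)
E
```

```text
[ 15 127 135] [72 94 87] [ 10  54 103]
orange 550.0 ((175.75, 297.7500305175781), (34.64822769165039, 16.970561981201172), 45.0) [[0.506, 0.062], [0.518, 0.02], [0.427, -0.007], [0.416, 0.036]]
orange 414.5 ((544.1036376953125, 142.01513671875), (15.71377944946289, 30.377382278442383), 76.50426483154297) [[0.346, -1.062], [0.32, -1.149], [0.277, -1.129], [0.304, -1.042]]
orange 684.0 ((402.4270935058594, 130.54824829101562), (40.01837921142578, 18.91777992248535), 22.833654403686523) [[0.581, -0.707], [0.615, -0.755], [0.52, -0.821], [0.487, -0.772]]
orange 222.5 ((536.873779296875, 87.15496826171875), (14.526498794555664, 43.692543029785156), 47.29060745239258) [[0.467, -1.112], [0.495, -1.254], [0.452, -1.257], [0.425, -1.116]]
orange 1119.0 ((395.8337707519531, 40.98291778564453), (80.8196029663086, 46.06178283691406), 1.468800663948059) [[0.804, -0.763], [0.934, -0.851], [0.8, -1.062], [0.673, -0.968]]
orange 3169.5 ((303.0, 54.0), (108.0, 36.0), 90.0) [[1.098, -0.693], [1.04, -0.79], [0.732, -0.597], [0.786, -0.506]]
green 3377.0 ((271.0, 221.0), (80.61016845703125, 91.92388153076172), 45.0) [[0.578, -0.151], [0.645, -0.389], [0.432, -0.437], [0.374, -0.204]]
green 409.0 ((370.8846130371094, 133.42308044433594), (22.46535873413086, 27.457660675048828), 33.690067291259766) [[0.587, -0.606], [0.621, -0.679], [0.564, -0.703], [0.53, -0.63]]
```

View pics/a.png

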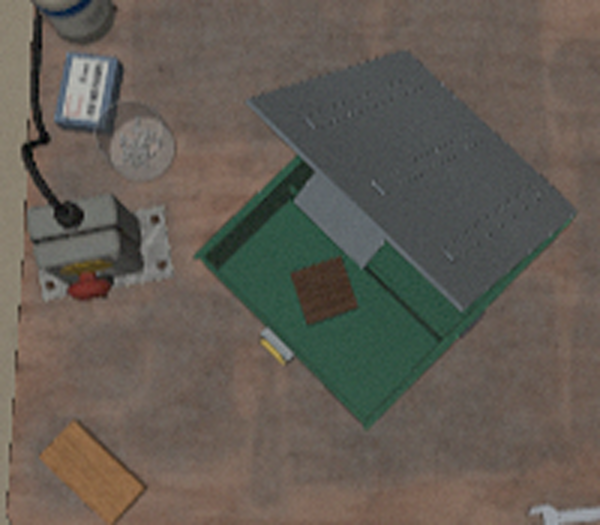

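View pics/b.png

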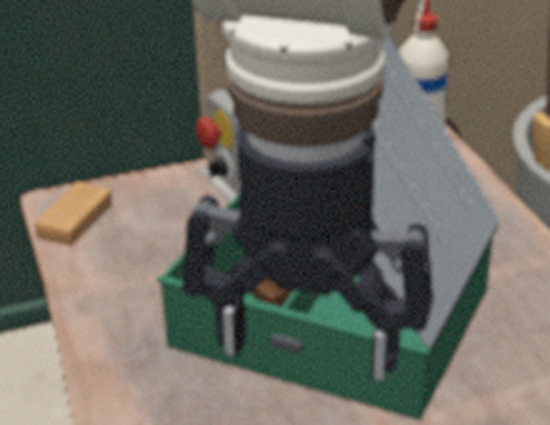

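Top view: the reject is at about (176,298). The box's front wall runs (210,225) to (267,282) with the catch at (237,255), and the dark offcut sits at (253,237). The cover's front edge runs (228,173) to (299,243), hinged at upper right. In the scene view the gripper hangs in front of the box, clear of everything.

```bash
python3 - <<'E'
from h import *
m=bot.camera_model("top"); im=cv2.imread("pics/top0.png"); h=cv2.cvtColor(im,cv2.COLOR_BGR2HSV)
f=lambda u,v,z: ray(m,145+u/3-.33,140+v/3-.33,z)[:2]
# reject top face from mask centroid/rect (side walls small)
q=[f(*p,.022) for p in ((75,420),(147,487),(112,524),(40,455))]
print("rej",np.mean(q,0),[np.linalg.norm(q[i]-q[(i+1)%4]).round(4) for i in range(4)],np.degrees(np.arctan2(*((q[0]+q[3]-q[1]-q[2])[::-1]))))
k=cv2.inRange(h[280:320,150:200],(5,90,70),(18,255,255)); M=cv2.moments(k,True); print("centroid",ray(m,150+M['m10']/M['m00'],280+M['m01']/M['m00'],.02),M['m00'])
L,B=f(195,255,.085),f(367,427,.085); Rr=f(577,214,.087)
print("L,B",L,B,np.linalg.norm(L-B)); y=(L-B)/np.linalg.norm(L-B)
x=np.array([y[1],-y[0]]); mid=(L+B)/2; c=mid+.13*x
print("x",x,"yaw",np.degrees(np.arctan2(x[1],x[0])),"centre",c)
T=lambda X:np.r_[c+X[0]*x+X[1]*y,X[2]]
print("rear right box corner in box frame",(Rr-c)@x,(Rr-c)@y)
E1,E2=f(248,100,.318),f(462,308,.318)
for e in(E1,E2): print("cover edge box frame",(e-c)@x,(e-c)@y)
d=f(325,291,.023); print("dark",(d-c)@x,(d-c)@y)
np.savez("box.npz",c=c,x=x,y=y)
print("rear30",T([.035,0,.005]))
s=bot.camera_model("scene")
for X in ([-.13,-.105,.085],[.13,-.105,.085],[-.13,-.105,0]): print("scene proj",proj(s,T(X)))
E
```

```text
rej [0.46847258 0.02631703] [np.float64(0.0897), np.float64(0.0438), np.float64(0.0904), np.float64(0.043)] 17.833346130369005
centroid [0.46774959 0.02818613 0.02      ] 611.0
L,B [ 0.57938935 -0.1501986 ] [ 0.37429867 -0.20449204] 0.2121555233065447
x [ 0.25591337 -0.96669972] yaw -75.1722868357475 centre [ 0.51011275 -0.30301628]
rear right box corner in box frame 0.13059131798420046 -0.10808171900354131
cover edge box frame -0.02848088574268502 0.10419769181550906
cover edge box frame -0.02918723742876872 -0.10584839526498911
dark -0.06904546078246362 0.010979920202444633
rear30 [ 0.51906972 -0.33685077  0.005     ]
scene proj [202.94816224 220.41063958]
scene proj [310.15138525 249.52640585]
scene proj [205.91971473 248.76098592]
```

```bash
python3 -m crank '[[[0,1,0,0,0,-0.54],[0,1,0,0,0,-0.54],[0,1,0,0,0,0],[0,1,0,0,0,0],[0,1,0,0,0,0],[0,1,0,0,0,0],[0,1,0,0,0,0],[0,1,0,0,0,0],[0,1,0,0,0,0],[0.2,1,0,0,0,0],[0.2,1,0,0,0,0],[0.2,1,0,0,0,0],[0.2,1,0,0,0,0],[0.2,1,0,0,0,0],[0.4,1,0,0,0,0],[0.4,1,0,0,0,0],[0.6,1,0,0,0,0],[0.8,1,0,0,0,0],[1,1,0,0,0,0],[1,1,0,0,0,0]]]' 1
```

```text
time: 1.77
ee_pos: [0.3322, -0.0994, 0.2503]
tcp_rot: [180.0, -0.0, 17.0]
wrist_force: [0.2, -1.0, 0.8]
opening: 0.0856
grasp_force: 0.0
```

```bash
python3 -m crank '[[[0.46,0.67,-0.93,0.212,-0.7,0],[0.46,0.67,-0.93,0.212,-0.7,0],[0.46,0.67,-0.93,0.212,-0.7,0],[0.46,0.67,-0.93,0.212,-0.7,0],[0.46,0.67,-0.93,0.212,-0.7,0],[0.46,0.67,-0.93,0.212,-0.7,0],[0.46,0.67,-0.93,0.212,-0.7,0],[0.46,0.67,-0.93,0.212,-0.7,0],[0,0,0,0,0,0],[0,0,0,0,0,0]]]' 1
python3 - <<'E'
from h import *
m=bot.camera_model("wrist"); im=bot.camera("wrist")
o=bot.get_obs(); print(o["q"].round(1))
from scipy.spatial.transform import Rotation as Ro
R=Ro.from_euler("xyz",o["tcp_rot"],degrees=True).as_matrix(); print(R.round(3))
h=cv2.cvtColor(im,cv2.COLOR_RGB2HSV); k=cv2.inRange(h,(5,90,70),(18,255,255))
for c in cv2.findContours(k,0,2)[0]:
    if cv2.contourArea(c)>1500:
        r=cv2.minAreaRect(c); M=cv2.moments(c); print(r,ray(m,M['m10']/M['m00'],M['m01']/M['m00'],.02),[ray(m,*q,.022)[:2].round(3).tolist() for q in cv2.boxPoints(r)])
cv2.imwrite("pics/w1.png",im[:,:,::-1])
E
```

```text
time: 2.6
ee_pos: [0.4372, -0.0043, 0.0998]
tcp_rot: [-178.9, -38.4, 17.1]
wrist_force: [-0.1, -1.2, -0.1]
opening: 0.0855
grasp_force: 0.0
[-11.6 -48.5 -53.5  50.6  18.3 156.7]
[[ 0.748  0.305  0.589]
 [ 0.23  -0.952  0.2  ]
 [ 0.622 -0.014 -0.783]]
((243.6842041015625, 280.6424560546875), (199.03404235839844, 98.98194122314453), 83.820068359375) [0.45518746 0.02303247 0.02      ] [[0.494, 0.084], [0.522, 0.022], [0.407, -0.028], [0.385, 0.023]]
```

View pics/w1.png

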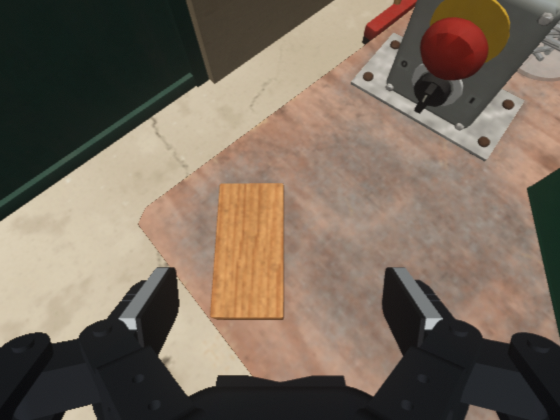

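The wrist view shows the block between the fingers and slightly left, top face corners (219,183), (283,183), (284,318), (211,318). Joint 2 sits at its limit, so I'll ease the tilt a little.

```bash
cat >> h.py <<'E'
from scipy.spatial.transform import Rotation as Ro
def go(pos,rpy):
    o=bot.get_obs(); d=(np.array(pos)-o["ee_pos"])/.02
    w=(Ro.from_euler("xyz",rpy,degrees=True)*Ro.from_euler("xyz",o["tcp_rot"],degrees=True).inv()).as_rotvec()/.12
    print("shift",d.round(2),"turn",w.round(2),"rows>=",np.ceil(max(abs(d).max(),abs(w).max())))
E
python3 - <<'E'
from h import *
m=bot.camera_model("wrist")
q=np.array([ray(m,*p,.022)[:2] for p in ((219,183),(283,183),(284,318),(211,318))])
print(q.round(4),q.mean(0),[np.linalg.norm(q[i]-q[(i+1)%4]).round(4) for i in range(4)])
go([.468,.027,.024],[180,-33,17])
E
```

```text
[[ 0.506   0.0624]
 [ 0.5195  0.0195]
 [ 0.4336 -0.0084]
 [ 0.42    0.0339]] [0.46975528 0.02686142] [np.float64(0.045), np.float64(0.0903), np.float64(0.0444), np.float64(0.0905)]
shift [ 1.51  1.58 -3.9 ] turn [-0.35  0.73 -0.1 ] rows>= 4.0
```

```bash
python3 -m crank '[[[-0.3,0.93,0,0,0,0],[0.38,0.13,-0.7,-0.07,0.146,0.01],[0.38,0.13,-0.7,-0.07,0.146,0.01],[0.38,0.13,-0.7,-0.07,0.146,0.01],[0.38,0.13,-0.7,-0.07,0.146,0.01],[0.38,0.13,-0.7,-0.07,0.146,0.01],[0,0,0,0,0,0],[0,0,0,0,0,0]]]' 1
python3 - <<'E'
from h import *
print(bot.get_obs()["q"].round(1)); go([.4695,.0268,.024],[180,-33,18])
E
```

```text
time: 3.32
ee_pos: [0.4787, 0.0249, 0.0332]
tcp_rot: [-179.7, -32.7, 18.0]
wrist_force: [0.9, 0.0, 0.4]
opening: 0.085
grasp_force: 0.0
[ -3.5 -34.  -52.1  41.1  11.7 161.6]
shift [-0.46  0.09 -0.46] turn [-0.02 -0.06 -0.03] rows>= 1.0
```

```bash
python3 -m crank '[[[-0.23,0.05,-0.23,0,0,0],[-0.23,0.05,-0.23,0,0,0],[0,0,0,0,0,0]]]' 1 && python3 -m crank '[[[0,0,0,0,0,0],[0,0,0,0,0,0],[0,0,0,0,0,0],[0,0,0,0,0,0],[0,0,0,0,0,0],[0,0,0,0,0,0],[0,0,0,0,0,0],[0,0,0,0,0,0]]]' 0 40
```

```text
time: 3.57
ee_pos: [0.468, 0.0269, 0.0225]
tcp_rot: [-179.7, -32.7, 18.0]
wrist_force: [-1.0, -0.6, -0.9]
opening: 0.0855
grasp_force: 0.0
time: 4.23
ee_pos: [0.4696, 0.0269, 0.0236]
tcp_rot: [-179.7, -32.7, 18.0]
wrist_force: [-3.8, -1.2, 6.5]
opening: 0.0441
grasp_force: 42.7
```

```bash
python3 - <<'E'
from h import *
r=lambda a,d:Ro.from_euler(a,d,degrees=True)
def q56(rpy,q1):
    B=(r("z",q1).inv()*r("xyz",0) if 0 else r("z",q1).inv())*Ro.from_euler("xyz",rpy,degrees=True)
    z=B.as_matrix()[:,2]; p=np.degrees(np.arctan2(z[0],-z[2])); l=np.degrees(np.arcsin(z[1]))
    C=r("y",-p)*r("x",180)
    for s in(1,-1):
        D=C*r("x",s*l)
        if abs(D.as_matrix()[:,2]-z).max()<1e-6:
            return p,l,(D.inv()*B).as_euler("xyz",degrees=True)[2]+180
print(q56([-179.7,-32.7,18],-3.5), q56([-180,0,24.5],-65.55))
for q1 in(-30,-22,-15):
    for t in (30,40): print(q1,t,q56([180,-t,-75.2],q1))
E
```

```text
(np.float64(30.754212216035715), np.float64(11.70470222412024), np.float64(161.64135680188195)) (np.float64(-7.016706626770193e-15), np.float64(-6.123233218550489e-18), np.float64(89.95))
-30 30 (np.float64(22.13751186845744), np.float64(-20.78029067453808), np.float64(221.09144208830128))
-30 40 (np.float64(30.59405481889016), np.float64(-27.13594354707093), np.float64(217.6469965672863))
-22 30 (np.float64(19.07776184108865), np.float64(-23.601041231430234), np.float64(229.17868116811428))
-22 40 (np.float64(26.685954015337845), np.float64(-30.977418306135025), np.float64(225.6791617577614))
-15 30 (np.float64(16.0096702755084), np.float64(-25.714221330121415), np.float64(236.52320702872095))
-15 40 (np.float64(22.63665703761359), np.float64(-33.90302167501163), np.float64(233.2177027656678))
```

```bash
python3 -m crank '[[[0,0,0,0,0,0],[0,0,0,0,0,0],[0,0,0,0,0,0],[0,0,0,0,0,0],[0,0,0,0,0,0]]]' 1 && python3 -m crank '[[[0,0,0.5,0,0,0],[0,0,1,0,0,0],[0,0,1,0,0,0],[0,0,1,0,0,0],[0,0,1,0,0,0],[0,0,0.5,-0.514,-0.167,0.8415],[0,0,0,-0.514,-0.167,0.8415],[0,0,0,-0.514,-0.167,0.8415],[0,0,0,-0.514,-0.167,0.8415],[0,0,0,-0.514,-0.167,0.8415],[0,0,0,-0.514,-0.167,0.8415],[0,0,0,-0.514,-0.167,0.8415],[0,0,0,-0.514,-0.167,0.8415],[0,0,0,-0.514,-0.167,0.8415],[0,0,0,-0.514,-0.167,0.8415],[0,0,0,-0.514,-0.167,0.8415],[0,0,0,-0.514,-0.167,0.8415],[0,0,0,-0.514,-0.167,0.8415],[0,0,0,-0.514,-0.167,0.8415],[0,0,0,0,0,0]]]' 1
python3 -c "
from h import *
print(bot.get_obs()['q'].round(1))"
```

```text
time: 4.65
ee_pos: [0.4691, 0.027, 0.0227]
tcp_rot: [-179.7, -32.7, 18.0]
wrist_force: [-0.0, -0.1, 1.0]
opening: 0.0851
grasp_force: 0.0
time: 6.32
ee_pos: [0.4693, 0.027, 0.1238]
tcp_rot: [147.7, 3.6, 113.5]
wrist_force: [-0.1, 1.0, -0.8]
opening: 0.0853
grasp_force: 0.0
[ -2.9 -38.2 -44.1  53.3  11.   65.5]
```

```bash
python3 -m crank '[[[0,0,0,-0.514,-0.167,0.8415],[0,0,0,-0.514,-0.167,0.8415],[0,0,0,-0.514,-0.167,0.8415],[0,0,0,-0.514,-0.167,0.8415],[0,0,0,-0.514,-0.167,0.8415],[0,0,0,-0.514,-0.167,0.8415],[0,0,0,-0.514,-0.167,0.8415],[0,0,0,-0.514,-0.167,0.8415],[0,0,0,-0.514,-0.167,0.8415],[0,0,0,-0.514,-0.167,0.8415],[0,0,0,-0.514,-0.167,0.8415],[0,0,0,-0.514,-0.167,0.8415],[0,0,0,-0.09,-0.03,0.15],[0,0,0,0,0,0],[0,0,0,0,0,0]]]' 1
cat >> h.py <<'E'
def F(t,yaw): return (Ro.from_euler("xyz",[180,-t,yaw],degrees=True)*Ro.from_euler("z",180,degrees=True)).as_euler("xyz",degrees=True)
E
python3 -c "
from h import *
print(bot.get_obs()['q'].round(1)); go([.4695,.0268,.0225],F(33,18))
im=bot.camera('wrist'); m=bot.camera_model('wrist'); h=cv2.cvtColor(im,cv2.COLOR_RGB2HSV); k=cv2.inRange(h,(5,90,70),(18,255,255))
c=max(cv2.findContours(k,0,2)[0],key=cv2.contourArea); a=cv2.approxPolyDP(c,8,True)[:,0]; print(a.tolist(),[ray(m,*p,.022)[:2].round(4).tolist() for p in a])
"
```

```text
time: 7.57
ee_pos: [0.4693, 0.027, 0.1232]
tcp_rot: [-179.9, 32.7, -162.4]
wrist_force: [-0.1, 0.1, 0.5]
opening: 0.0856
grasp_force: 0.0
[ -2.8 -38.6 -44.5  52.9  10.8 -17.4]
shift [ 0.01 -0.01 -5.04] turn [ 0.02 -0.03  0.06] rows>= 6.0
[[240, 43], [247, 177], [242, 120], [256, 120], [253, 144], [256, 103], [247, 110], [243, 66], [253, 64], [255, 85], [255, 67], [275, 65], [270, 162], [261, 167], [269, 186], [251, 187], [282, 186], [283, 174], [294, 186], [299, 122], [288, 167], [291, 123], [284, 128], [282, 109], [283, 139], [275, 138], [275, 90], [293, 121], [296, 64], [303, 77], [307, 63], [321, 64], [310, 162], [299, 172], [302, 187], [308, 168], [310, 187], [323, 46]] [[0.4232, -0.0086], [0.5087, 0.0154], [0.4653, 0.002], [0.4629, 0.0096], [0.4803, 0.0122], [0.4522, 0.0068], [0.458, 0.0032], [0.4338, -0.0047], [0.4313, -0.0002], [0.442, 0.0036], [0.4325, 0.0011], [0.4285, 0.0102], [0.4912, 0.0261], [0.4971, 0.0218], [0.5126, 0.0317], [0.5173, 0.0203], [0.5098, 0.0401], [0.4988, 0.0372], [0.5073, 0.0479], [0.4568, 0.0331], [0.4918, 0.0383], [0.4588, 0.029], [0.4633, 0.0263], [0.4516, 0.0213], [0.4711, 0.0282], [0.4719, 0.0235], [0.4416, 0.0142], [0.4572, 0.0296], [0.4249, 0.0199], [0.4303, 0.0256], [0.4228, 0.0248], [0.4211, 0.0315], [0.4834, 0.0502], [0.4938, 0.0466], [0.5066, 0.0534], [0.4887, 0.0508], [0.5049, 0.0586], [0.4126, 0.029]]
```

```bash
python3 -m crank '[[[0,0,-0.8,0,0,0],[0,0,-1,0,0,0],[0,0,-1,0,0,0],[0,0,-1,0,0,0],[0,0,-0.8,0,0,0],[0,0,-0.4,0,0,0],[0,0,0,0,0,0]]]' 1 && python3 -m crank '[[[0,0,0,0,0,0],[0,0,0,0,0,0],[0,0,0,0,0,0],[0,0,0,0,0,0],[0,0,0,0,0,0],[0,0,0,0,0,0],[0,0,0,0,0,0]]]' 0 50 && python3 -m crank '[[[0,0,0.5,0,0,0],[0,0,1,0,0,0],[0,0,1,0,0,0],[0,0,1,0,0,0],[0,0,1,0,0,0],[0,0,1,0,0,0],[0,0,0,0,0,0]]]'
python3 -c "
from h import *
b=np.load('box.npz'); T=lambda X:np.r_[b['c']+X[0]*b['x']+X[1]*b['y'],X[2]]
go(T([-.07,0,.17]),F(40,-75.17))"
```

```text
time: 8.2
ee_pos: [0.4681, 0.027, 0.0208]
tcp_rot: [-179.9, 32.6, -162.2]
wrist_force: [-0.2, 0.4, -0.2]
opening: 0.0852
grasp_force: 0.0
time: 8.78
ee_pos: [0.4701, 0.027, 0.0245]
tcp_rot: [-179.7, 32.9, -162.0]
wrist_force: [-3.1, -0.6, 6.4]
opening: 0.0436
grasp_force: 52.6
time: 9.37
ee_pos: [0.4709, 0.027, 0.1387]
tcp_rot: [-179.6, 33.1, -161.9]
wrist_force: [1.1, 0.4, -0.4]
opening: 0.0437
grasp_force: 51.8
shift [  1.07 -13.12   1.56] turn [ -0.49  -1.02 -13.51] rows>= 14.0
```

```bash
python3 -m crank '[[[0.08,-0.94,0.11,0,0,-0.97],[0.08,-0.94,0.11,0,0,-0.97],[0.08,-0.94,0.11,0,0,-0.97],[0.08,-0.94,0.11,0,0,-0.97],[0.08,-0.94,0.11,0,0,-0.97],[0.08,-0.94,0.11,0,0,-0.97],[0.08,-0.94,0.11,0,0,-0.97],[0.08,-0.94,0.11,0,0,-0.97],[0.08,-0.94,0.11,0,0,-0.97],[0.08,-0.94,0.11,0,0,-0.97],[0.08,-0.94,0.11,0,0,-0.97],[0.08,-0.94,0.11,0,0,-0.97],[0.08,-0.94,0.11,0,0,-0.97],[0.08,-0.94,0.11,0,0,-0.97],[0,0,0,-0.49,-0.13,0],[0,0,0,-0.49,-0.13,0],[0,0,0,0,0,0],[0,0,0,0,0,0]]]'
python3 -c "
from h import *
print(bot.get_obs()['q'].round(1))
b=np.load('box.npz'); T=lambda X:np.r_[b['c']+X[0]*b['x']+X[1]*b['y'],X[2]]
for X in ([-.07,0,.17],[-.02,0,.12],[.045,0,.07],[.055,0,.042]): go(T(X),F(40,-75.17))
im=bot.camera('scene'); im2=bot.camera('top')
cv2.imwrite('pics/s2.png',np.hstack([cv2.resize(im[100:300,150:350],(400,400)),cv2.resize(im2[130:330,190:390],(400,400))])[:,:,::-1])"
```

```text
time: 10.87
ee_pos: [0.4913, -0.2356, 0.1631]
tcp_rot: [-179.7, 39.6, 104.7]
wrist_force: [1.5, 0.3, -0.7]
opening: 0.0436
grasp_force: 51.8
[ -9.  -14.6 -25.3  61.2 -35.8  60.5]
shift [0.04 0.01 0.34] turn [-0.05 -0.05  0.04] rows>= 1.0
shift [ 0.68 -2.41 -2.16] turn [-0.05 -0.05  0.04] rows>= 3.0
shift [ 1.52 -5.55 -4.66] turn [-0.05 -0.05  0.04] rows>= 6.0
shift [ 1.64 -6.03 -6.06] turn [-0.05 -0.05  0.04] rows>= 7.0
```

View pics/s2.png

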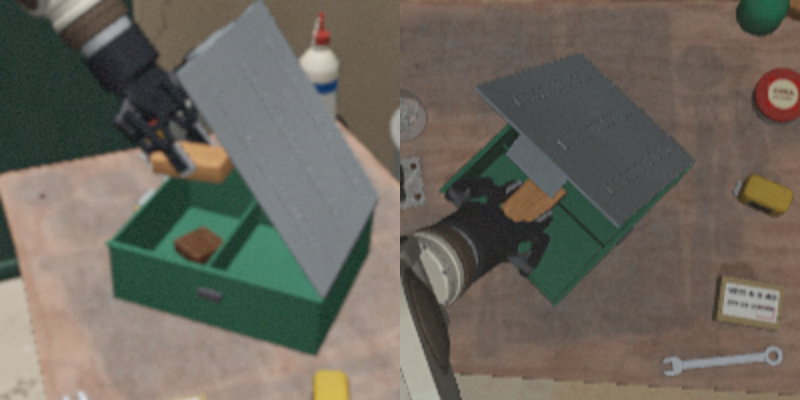

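The scene crop (left) shows the block in the fingers just under the cover's front edge. In the top crop (right) it is centred on the box, tool leaning in parallel to the cover, nothing touching.

```bash
python3 -m crank '[[[0.23,-0.8,-0.72,0,0,0],[0.23,-0.8,-0.72,0,0,0],[0.23,-0.8,-0.72,0,0,0],[0.21,-0.79,-0.63,0,0,0],[0.21,-0.79,-0.63,0,0,0],[0.21,-0.79,-0.63,0,0,0],[0.21,-0.79,-0.63,0,0,0],[0,0,0,0,0,0]]]' && python3 -m crank '[[[0.06,-0.24,-0.7,0,0,0],[0.06,-0.24,-0.6,0,0,0],[0,0,0,0,0,0],[0,0,0,0,0,0]]]'
python3 -c "
from h import *
b=np.load('box.npz'); p=bot.get_obs()['ee_pos'][:2]-b['c']; print(p@b['x'],p@b['y'])
im=bot.camera('scene');cv2.imwrite('pics/s3.png',cv2.resize(im[100:300,150:350],(400,400))[:,:,::-1])"
```

```text
time: 11.63
ee_pos: [0.5214, -0.3491, 0.068]
tcp_rot: [-179.6, 39.6, 104.6]
wrist_force: [-0.6, 0.4, -1.9]
opening: 0.0437
grasp_force: 51.7
time: 11.97
ee_pos: [0.5244, -0.3569, 0.0443]
tcp_rot: [-179.7, 39.6, 104.6]
wrist_force: [-0.3, -0.3, -1.0]
opening: 0.0442
grasp_force: 51.7
0.0557341326850576 3.6490342839153856e-06
```

View pics/s3.png

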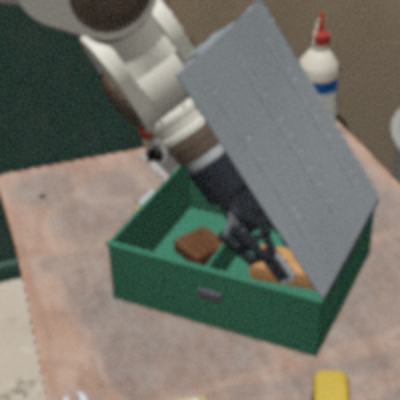

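The block is inside the rear compartment under the cover (scene crop, about (285,268)), no contact force. Releasing.

```bash
python3 -m crank '[[[0,0,-0.2,0,0,0],[0,0,0,0,0,0],[0,0,0,0,0,0],[0,0,0,0,0,0],[0,0,0,0,0,0],[0,0,0,0,0,0],[0,0,0,0,0,0]]]' 1 && python3 -m crank '[[[-0.08,0.3,0.4,0,0,0],[-0.16,0.62,0.77,0,0,0],[-0.16,0.62,0.77,0,0,0],[-0.16,0.62,0.77,0,0,0],[-0.16,0.62,0.77,0,0,0],[-0.16,0.62,0.77,0,0,0],[-0.16,0.62,0.77,0,0,0],[-0.16,0.62,0.77,0,0,0],[-0.16,0.62,0.77,0,0,0],[-0.16,0.62,0.77,0,0,0],[0,0,0,0,0,0]]]'
python3 -c "
from h import *
b=np.load('box.npz'); o=bot.get_obs(); p=o['ee_pos'][:2]-b['c']; print(p@b['x'],p@b['y'],o['q'].round(1))
im=bot.camera('scene');cv2.imwrite('pics/s4.png',cv2.resize(im[100:300,150:350],(400,400))[:,:,::-1])
im=bot.camera('wrist');cv2.imwrite('pics/s4w.png',im[:,:,::-1])
cv2.imwrite('pics/s4c.png',np.hstack([cv2.imread('pics/s4.png'),cv2.resize(im,(400,400))[:,:,::-1]]))"
```

```text
time: 12.6
ee_pos: [0.5247, -0.357, 0.0402]
tcp_rot: [-179.8, 39.7, 104.6]
wrist_force: [0.4, 0.6, -0.2]
opening: 0.0856
grasp_force: 0.0
time: 13.52
ee_pos: [0.495, -0.238, 0.191]
tcp_rot: [179.9, 39.8, 104.5]
wrist_force: [0.1, -0.0, 0.5]
opening: 0.0855
grasp_force: 0.0
-0.06668581745340019 0.0020456515036120808 [ -9.2 -14.8 -22.5  63.6 -35.9  60.2]
```

View pics/s4c.png

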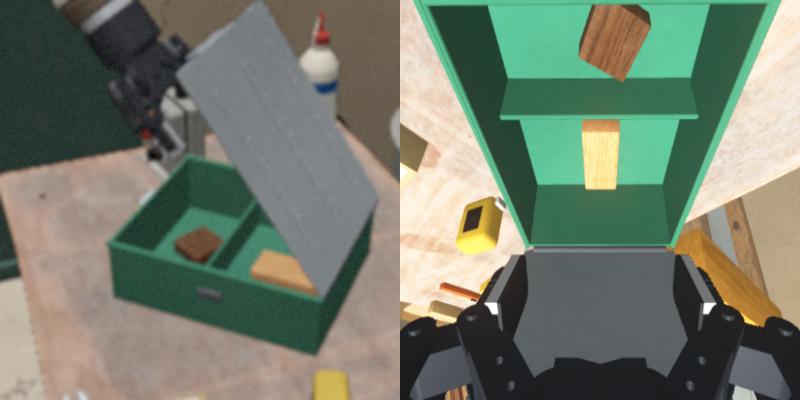

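Both views confirm the block lies flat in the rear compartment and the dark offcut is untouched. Now I back out, turn upright, shut the fingers and rise.

```bash
python3 -m crank '[[[-0.25,0.96,0.5,0,0,0],[-0.25,0.96,0.5,0,0,0],[-0.25,0.96,0.5,0,0,0],[-0.25,0.96,0.5,0,0,0],[-0.25,0.96,0.5,0,0,0],[0,0,1,0.7,0.186,0],[0,0,1,0.7,0.186,0],[0,0,1,0.7,0.186,0],[0,0,1,0.7,0.186,0],[0,0,1,0.7,0.186,0],[0,0,1,0.7,0.186,0],[0,0,1,0.7,0.186,0],[0,0,1,0.7,0.186,0],[0,0,0,0,0,0],[0,0,0,0,0,0]]]' 0 40
cat >> h.py <<'E'
b=np.load('box.npz')
def T(X): return np.r_[b['c']+X[0]*b['x']+X[1]*b['y'],X[2]]
def boxpos():
    o=bot.get_obs(); p=o['ee_pos'][:2]-b['c']; print("box",(p@b['x']).round(4),(p@b['y']).round(4),o['ee_pos'][2].round(4),"f",o['wrist_force'].round(1),"rpy",o['tcp_rot'].round(1))
E
python3 -c "
from h import *
boxpos(); print(bot.get_obs()['q'].round(1)); go(T([.013,0,.40]),F(0,-75.17)); go(T([.013,0,.341]),F(0,-75.17))
P=None
for th in (.95,.85,.75,.65,.55,.45,.35,.25,.15,.1,.05,0):
    X=T([.130-.255*np.cos(th)+.005*np.sin(th)+.011,0,.087+.255*np.sin(th)+.005*np.cos(th)+.019])
    if P is not None: print(th,((X-P)/.02).round(2))
    else: print(X)
    P=X
"
```

```text
time: 14.87
ee_pos: [0.4702, -0.1451, 0.3956]
tcp_rot: [-179.5, -0.1, 104.5]
wrist_force: [0.1, -0.3, -0.9]
opening: 0.0002
grasp_force: 0.0
box -0.1629 0.0018 0.3956 f [ 0.1 -0.3 -0.9] rpy [-1.795e+02 -1.000e-01  1.045e+02]
[-1.710e+01  3.700e+00  2.560e+01  1.123e+02 -1.000e-01  5.840e+01]
shift [ 2.16 -8.52  0.22] turn [-0.   -0.07  0.04] rows>= 9.0
shift [ 2.16 -8.52 -2.73] turn [-0.   -0.07  0.04] rows>= 9.0
[ 0.50927793 -0.2998628   0.31632937]
0.85 [-0.26  0.98 -0.77]
0.75 [-0.24  0.9  -0.87]
0.65 [-0.22  0.81 -0.96]
0.55 [-0.19  0.72 -1.04]
0.45 [-0.16  0.61 -1.11]
0.35 [-0.13  0.5  -1.16]
0.25 [-0.1   0.39 -1.21]
0.15 [-0.07  0.27 -1.24]
0.1 [-0.02  0.09 -0.63]
0.05 [-0.02  0.06 -0.63]
0 [-0.01  0.03 -0.64]
```

```bash
python3 -m crank '[[[0.24,-0.95,0,0,0,0],[0.24,-0.95,0,0,0,0],[0.24,-0.95,0,0,0,0],[0.24,-0.95,0,0,0,0],[0.24,-0.95,0,0,0,0],[0.24,-0.95,0,0,0,0],[0.24,-0.95,0,0,0,0],[0.24,-0.95,0,0,0,0],[0.24,-0.95,0,0,0,0],[0,0,0,0,0,0]]]' && python3 -m crank '[[[0,0,-0.8,0,0,0],[0,0,-0.8,0,0,0],[0,0,-0.8,0,0,0],[0,0,-0.3,0,0,0],[0,0,0,0,0,0]]]'
python3 -c "
from h import *
boxpos(); print(bot.get_obs()['q'].round(1)); go(T([-.0033,0,.3163]),F(0,-75.17))"
```

```text
time: 15.7
ee_pos: [0.5129, -0.3168, 0.3937]
tcp_rot: [-179.4, -0.2, 104.6]
wrist_force: [-0.6, 0.4, -0.8]
opening: 0.0
grasp_force: 0.0
time: 16.12
ee_pos: [0.5118, -0.3134, 0.3407]
tcp_rot: [-179.4, -0.2, 104.7]
wrist_force: [-0.3, 0.7, -0.5]
opening: 0.0003
grasp_force: 0.0
box 0.0105 -0.001 0.3407 f [-0.3  0.7 -0.5] rpy [-179.4   -0.2  104.7]
[-31.4  16.5  33.8 107.8  -0.2  43.9]
shift [-0.13  0.68 -1.22] turn [-0.01 -0.09  0.02] rows>= 2.0
```

```bash
python3 -m crank '[[[-0.05,0.23,-0.41,0,0,0],[-0.05,0.23,-0.41,0,0,0],[-0.05,0.23,-0.41,0,0,0],[0,0,0,0,0,0]]]' && python3 -m crank '[[[-0.13,0.49,-0.38,0,0,0],[-0.13,0.49,-0.38,0,0,0],[-0.12,0.45,-0.43,0,0,0],[-0.12,0.45,-0.43,0,0,0],[-0.11,0.4,-0.48,0,0,0],[-0.11,0.4,-0.48,0,0,0],[0,0,0,0,0,0]]]'
python3 -c "
from h import *
boxpos(); im=bot.camera('scene');cv2.imwrite('pics/s5.png',cv2.resize(im[60:300,130:370],(480,480))[:,:,::-1])"
```

```text
time: 16.45
ee_pos: [0.5091, -0.2996, 0.3177]
tcp_rot: [-179.5, -0.2, 104.7]
wrist_force: [-0.1, -0.5, -0.4]
opening: 0.0002
grasp_force: 0.0
time: 17.03
ee_pos: [0.4946, -0.2459, 0.2661]
tcp_rot: [-179.5, -0.2, 104.7]
wrist_force: [-0.0, 0.4, -1.1]
opening: 0.0
grasp_force: 0.0
box -0.0592 -0.0004 0.2661 f [-0.   0.4 -1.1] rpy [-179.5   -0.2  104.7]
```

View pics/s5.png

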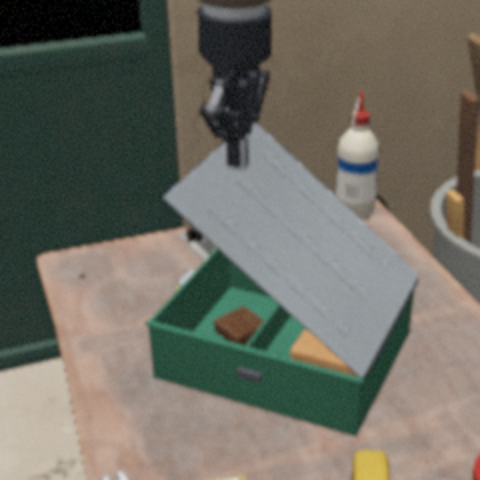

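The fingertips rest on the cover's upper face near its front edge (237,160) and the cover follows. Continuing along the arc.

```bash
python3 -m crank '[[[-0.1,0.36,-0.52,0,0,0],[-0.1,0.36,-0.52,0,0,0],[-0.08,0.3,-0.55,0,0,0],[-0.08,0.3,-0.55,0,0,0],[-0.06,0.25,-0.58,0,0,0],[-0.06,0.25,-0.58,0,0,0],[-0.05,0.19,-0.6,0,0,0],[-0.05,0.19,-0.6,0,0,0],[-0.03,0.13,-0.6,0,0,0],[-0.03,0.13,-0.6,0,0,0],[0,0,0,0,0,0]]]'
python3 -c "
from h import *
boxpos(); go(T([-.117,0,.111]),F(0,-75.17))"
```

```text
time: 18.0
ee_pos: [0.482, -0.1978, 0.1515]
tcp_rot: [-179.5, -0.2, 104.7]
wrist_force: [-0.5, 0.3, -0.2]
opening: -0.0001
grasp_force: 0.0
box -0.1089 -0.0003 0.1515 f [-0.5  0.3 -0.2] rpy [-179.5   -0.2  104.7]
shift [-0.09  0.39 -2.03] turn [-0.01 -0.08  0.02] rows>= 3.0
```

```bash
python3 -m crank '[[[-0.03,0.13,-0.5,0,0,0],[-0.02,0.1,-0.5,0,0,0],[-0.01,0.05,-0.4,0,0,0],[0,0,0,0,0,0]]]'; for i in 1 2; do python3 -m crank '[[[0,0.02,-0.15,0,0,0],[0,0,0,0,0,0]]]'; done
```

```text
time: 18.33
ee_pos: [0.4812, -0.1922, 0.1236]
tcp_rot: [-179.6, -0.1, 104.7]
wrist_force: [-0.2, -0.2, -0.4]
opening: -0.0
grasp_force: 0.0
time: 18.5
ee_pos: [0.4812, -0.1921, 0.1225]
tcp_rot: [-179.6, -0.1, 104.7]
wrist_force: [-2.5, -0.4, 9.4]
opening: 0.0002
grasp_force: 4.6
time: 18.67
ee_pos: [0.4812, -0.1918, 0.1196]
tcp_rot: [-179.6, -0.1, 104.7]
wrist_force: [-1.4, -0.0, 7.5]
opening: -0.0004
grasp_force: 3.7
```

```bash
for i in 1 2; do python3 -m crank '[[[0,0,-0.1,0,0,0],[0,0,0,0,0,0]]]'; done
```

```text
time: 18.83
ee_pos: [0.4811, -0.1917, 0.117]
tcp_rot: [-179.6, -0.1, 104.7]
wrist_force: [-0.5, -1.1, 1.9]
opening: -0.0001
grasp_force: 0.8
time: 19.0
ee_pos: [0.4809, -0.1913, 0.1141]
tcp_rot: [-179.6, -0.2, 104.7]
wrist_force: [-0.1, -0.2, -0.9]
opening: 0.0001
grasp_force: 0.0
```

```bash
for i in 1 2; do python3 -m crank '[[[0,0,-0.1,0,0,0],[0,0,0,0,0,0]]]'; done
```

```text
time: 19.17
ee_pos: [0.4808, -0.1913, 0.1119]
tcp_rot: [-179.5, -0.2, 104.7]
wrist_force: [-0.5, -0.1, -0.2]
opening: -0.0002
grasp_force: 0.0
time: 19.33
ee_pos: [0.481, -0.1913, 0.1103]
tcp_rot: [-179.6, -0.1, 104.7]
wrist_force: [-0.6, 0.3, 2.0]
opening: -0.0
grasp_force: 1.4
```

Contact at the shut height (the tip stands at about 91 mm; the shut cover's face is at 92). One more gentle press, then I let go and check.

```bash
for i in 1 2; do python3 -m crank '[[[0,0,-0.08,0,0,0],[0,0,0,0,0,0]]]'; done; python3 -m crank '[[[0,0,0.5,0,0,0],[0,0,1,0,0,0],[0,0,1,0,0,0],[0,0,1,0,0,0],[0,0,1,0,0,0],[0,0,1,0,0,0],[0,0,1,0,0,0],[0,0,0,0,0,0],[0,0,0,0,0,0],[0,0,0,0,0,0]]]'
python3 -c "
from h import *
im=bot.camera('scene'); t=bot.camera('top')
cv2.imwrite('pics/s6.png',np.hstack([cv2.resize(im[100:300,150:350],(400,400)),cv2.resize(t[130:330,190:390],(400,400))])[:,:,::-1])"
```

```text
time: 19.5
ee_pos: [0.4811, -0.1913, 0.1093]
tcp_rot: [-179.6, -0.1, 104.7]
wrist_force: [-2.2, 1.2, 6.3]
opening: -0.0002
grasp_force: 3.4
time: 19.67
ee_pos: [0.4811, -0.1913, 0.1082]
tcp_rot: [-179.6, -0.1, 104.7]
wrist_force: [-3.7, 2.9, 11.2]
opening: 0.0
grasp_force: 5.5
time: 20.5
ee_pos: [0.4809, -0.1914, 0.2367]
tcp_rot: [-179.6, -0.2, 104.7]
wrist_force: [-0.3, -0.4, -0.7]
opening: -0.0002
grasp_force: 0.0
```

View pics/s6.png

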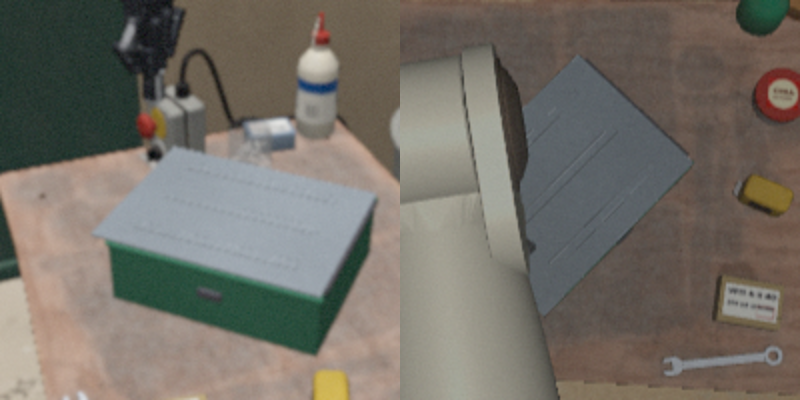

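The cover lies flat on the box and stays shut with the gripper clear, and the bystanders in view have not moved. Handing in.

```bash
python3 -c "
from workcell import bot
print(bot.job_done())"
```

```text
the job is handed in; nothing more can be done
None
```

The reject was released flat in the rear compartment and the cover was pressed until its catch snapped (about 11 N at most); the final pictures show it holding shut, and the job is handed in, but no verdict came back.

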